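Crack open the stuck brush tank

ROBOT

A 6-joint arm with a two-finger parallel gripper is mounted at the origin on the work surface. World frame = base frame: x ahead of the robot, y to its left, z up, the work surface at z = 0. Lengths are in mm, angles in rad, forces in N, time in s.
With the tool pointing down it reaches from about 275 to 1000 mm from the base axis. Payload 8.4 kg.
Tool frame: the origin (TCP) lies at the very end of the fingers, on their centre line; the grasp point (between the pads) lies 19 mm behind it; y points along the fingers, x is the direction in which the jaws open and shut, and the axes are right-handed (so a half turn about y gives the same grasp; the last joint's range is limited). The gripper opens to 85 mm and grips with 20 to 120 N. Pads are 22 mm wide; open, the fingers measure 114 mm over their backs; the gripper's body (76 mm by 85 mm) begins 54 mm behind the grasp point. The pads swing forward as they close: fully open they stand 13 mm farther back than shut.
Start: joints at [-1.27, 0.353, 1.633, -0, 1.155, -0.002], TCP at [186.37, -596.569, 231.281] pointing down, gripper open.
Joint ranges: [-2.63, 2.63], [-0.92, 2.1], [0.06, 2.66], [-1.3, 4.44], [0, 2.69], [-3.02, 3.02]. Speed limits (rad/s): [2.22, 2.22, 2.79, 3.14, 3.14, 3.14].

INTERFACE

Orientations are given as [roll, pitch, yaw] about the fixed x, y, z axes, in that order (R = Rz(yaw) Ry(pitch) Rx(roll)).
In Python, from rig import r gives the robot as it stands.
- The arm moves only by the tool servo_tool, never from a script. Its argument "motion" is a list of rows, each a list of 7 numbers: the opening, from -1 (shut) to 1 (fully open), then the shift along the tool's x, y, z in m, then the turn, a rotation vector about the tool's x, y, z in units of 10 degrees (1.0 is 10 degrees). A call has 1 to 12 rows; each row is the pose to reach, as a shift and turn from the pose commanded when the call began, along the tool's axes at that moment; what a row does not reach only later rows make up. A row lasts 1/8 s, in which the tool goes at most 62.5 mm and 10.7 degrees, less where a joint would pass 70% of its speed; a pose out of reach is approached as far as the arm can. A call with a gripper value outside its range is refused whole. The fingers move at their own pace and stop on an object; "grip_force" is the grip in N (left out, the last holds). Time passes only in rows, so rows that repeat a pose let the fingers close. It gives the time, the measured TCP pose, the force and the opening at its end, in the units of the state.
- r.sense(): the state, without advancing time (a new reading comes with each control period).
- r.grab_frame(name): name is "scene" or "top"; returns the picture (400x640x3 uint8, red, green, blue); there is no depth.
- r.calibration(name): a dict with "fx", "fy", "cx", "cy" (pixels), "R" (3x3) and "t" (3): a world point X has camera coordinates R X + t. Camera axes: x right, y down, z forward; pixel columns grow to the right and rows downward; lengths in mm; the calibration is good to about 2 mm. A picture is of the moment at which its call begins. calibration takes no time and is no camera call.
- r.sign_off(): hands the job in, once; it reports no verdict.
The state is a dict: "clock": time; "qpos": joint angles; "qvel": joint speeds; "joint_efforts": joint torques, N m; "eef_pos": TCP position; "tcp_rot": TCP orientation; "contact_force": force on the tool from outside, world axes, zero at the start; "wrist_torque": the same for the moment, N m; "opening": opening from 0.0 (shut) to 1.0 (fully open).
Only numpy, scipy, OpenCV 4.12 (cv2) and the standard library are available. Lean on these libraries where they do the work, as an engineer would, in place of code of your own. Each camera call takes 0.05 s, during which the arm holds its last target. There are 200 camera calls.

TASK

Slide the keeper on the front of the brush tank fully home against the end stop farther from the lug, so that it clears the lug and the lid is free. Then take the lid by its handle, break it loose from its tacky gasket and ease it up until its front edge stands about 3 cm open, without letting it fly wide open. Finish while still holding the lid there by its handle, the keeper left at its stop, and leave the other things on the bench undisturbed.

Things in the scene. Friction and masses are not known exactly. Their poses are not given: they have to be found in the camera images.
- tank: Plain steel box screwed to the bench, 180 (x) by 260 (y) by 110 mm high, hinged lid on it (top at z 122). Origin: centre of its underside, on the bench. x points from its front (keeper, lug, handle) to the hinge at the back, z up; yaw within 0.4 rad of square. A rail along y on its front face ends in a dark stop at each end; the keeper rides on it.
- keeper_grip (a point): Grip point of the keeper, at tank x -117, z 168 mm: on its dark wooden grip, an upright block 34 (tank x) by 20 (tank y) mm, z 136 to 188. Pinch it across tank y from above. Under it a brass tongue 36 by 30 mm (z 124 to 136) reaches over the lid's lug, 2 mm clear of it, and keeps the lid shut.
- keeper (a joint): Place of the keeper along its rail in m, growing to tank +y: 0 at the -y stop, 0.12 against the +y stop (grip then at tank y +70 mm). It starts at 0 to 0.03, over the lug, and clears it above 0.045; about 2.5 N of friction holds it where it is left. The lug: a 40 mm wide tab on the lid's front edge, centred at tank y -40 mm, projecting 26 mm.
- lid: The steel lid, 182 by 264 by 12 mm, 0.28 to 0.49 kg, with handle and lug. Origin: on the hinge line, mid-width, at the level of the lid's underside; axes as the tank's when shut.
- lid_handle (a point): Middle of the lid's handle: a round dark bar 14 mm thick, 90 mm long, along tank y, on two end posts; centre line 34 mm above the lid's top (27 mm free under the bar). Shut, it is at tank x -60, y 0, z 156 mm. Pinch it across tank x from above; the bar can turn between the fingers as the lid rises.
- lid_hinge (a point): Mid-point of the hinge line, which runs along tank y: at tank x +90, y 0, z 110 mm. Shut, the handle's centre is 150 mm in front of it and 46 mm above it.
- lid_angle (a joint): Opening of the lid in rad: 0 shut, 0.55 at most, growing as its front rises. The front edge is 182 mm from the hinge: 3 cm open is 0.165 rad. Breaking the gasket takes 13 to 17 N upwards at the handle, most at the very start, half of it by 0.05 rad, none from 0.09 rad; then only the lid's weight, 2 to 3.5 N, is left. Let go, it falls shut.
- mallet: Bystander: round wooden carver's mallet lying down, 250 mm long, 68 mm thick, left of the tank. Origin: on the bench, under its middle.
- gouge: Bystander: wood-handled carving gouge, 230 mm long, in front of the tank. Origin: on the bench, under its middle.
- glue: Bystander: white glue bottle with orange cap, 56 mm wide, 130 mm tall, right of the tank. Origin: centre of its underside.
- wax: Bystander: flat round aluminium wax tin, 84 mm wide, 45 mm tall, right of the tank. Origin: centre of its underside.
- sander: Bystander: cork sanding block 100 x 60 x 35 mm, in front of the tank. Origin: centre of its underside.
- carving: Bystander: carved light-wood panel 140 x 70 x 38 mm, far left of the tank. Origin: centre of its underside.
- square: Bystander: try square, wooden stock 100 x 20 mm, steel blade 140 mm, lying flat, far right of the tank. Origin: under the middle of its stock.

How it is judged (in metres and radians):
On the way, in this order (a step that is already met when the one before it is completed fails the run):
1. the keeper is slid fully home against its +y end stop while the lid is still shut (value of joint keeper above 0.113 m and value of joint lid_angle below 0.03 rad), for 0.2 s.
2. the lid is broken free and held 20 to 45 mm open by the fingers (value of joint lid_angle between 0.11 and 0.25 rad and contact force between the fingers and lid above 1 N), for 0.3 s.
At the end, for the whole second after the job is handed in: The fingers hold the lid (contact force above 1 N) at rest with its front edge 20 to 45 mm open (0.11 to 0.25 rad), and the keeper is within 7 mm of its +y end stop (all of step 2 and value of joint keeper above 0.113 m and velocity of joint lid_angle between -0.05 and 0.05 rad/s); the arm keeps its last pose, push and grip.
It fails at once if the lid flies wide open (above 0.42 rad, about 7.5 cm at its front edge) (value of joint lid_angle above 0.42 rad).
It fails at once if a bystander is moved more than 30 mm or the glue bottle is tipped over (distance of any of mallet, gouge, glue, wax, sander, carving, square from where it was at the start of the episode above 0.03 m or angle between glue's own z axis and vertical above 0.5 rad).
It also fails if it takes over 45 s, if anything falls off the work surface, if the arm or the gripper's body presses on something with over 40 N, if the wrist force passes 120 N, or if a joint passes its speed limit or range.

## Working session

There is one attempt and no reset: what is moved stays moved. The work goes in short steps, Python scripts to look and compute and a tool call to move; the robot and the scene stay as the last step left them, time stands still between calls to the robot, and variables do not carry over. Pictures are saved under pics/ and viewed, on a budget of 10 in all, crops included, one or two more only if the job needs it, and the job is handed in when it is done.

Besides the shell and the picture viewer there is one more tool, called after "Request:" by a JSON object that holds its "method" and its "body". servo_tool: Moves the arm, as the interface text tells. Its arguments: {"type":"object","properties":{"motion":{"type":"array","items":{"type":"array","items":{"type":"number"}}},"grip_force":{"type":"number"}},"required":["motion"]}

```bash
mkdir -p pics; python3 - <<'E'
from rig import r
import cv2
for n in("scene","top"):
    cv2.imwrite(f"pics/{n}0.png",r.grab_frame(n)[:,:,::-1])
    c=r.calibration(n);print(n,c)
print(r.sense())
E
```

```text
scene {'fx': 497.33496123251166, 'fy': 497.33496123251166, 'cx': 322.763114865793, 'cy': 203.80273322863005, 'R': array([[ 0.7327806 ,  0.68035557, -0.01220222],
       [ 0.44421151, -0.49187061, -0.74882537],
       [-0.51546943,  0.54330434, -0.66265501]]), 't': array([-449.89864429, -134.60387426, 1766.47504424])}
top {'fx': 429.29771123215215, 'fy': 429.29771123215215, 'cx': 323.80740301218964, 'cy': 199.53283815746565, 'R': array([[ 0.01849666, -0.99981152,  0.00589828],
       [-0.99623879, -0.01892941, -0.08455741],
       [ 0.08465312, -0.00431207, -0.99640115]]), 't': array([  13.13422641,  597.97802656, 1271.88821539])}
{'clock': 0.1, 'qpos': array([-1.27042804e+00,  3.53552508e-01,  1.63406627e+00, -1.47351631e-05,
        1.15522672e+00, -2.41119052e-03]), 'qvel': array([ 0.00182098, -0.00233219, -0.00161266, -0.00117809, -0.00060828,
        0.00122194]), 'joint_efforts': array([ 3.17040235e-05, -6.06358910e+01, -3.42819500e+01, -1.27439266e-04,
        3.90587171e-03, -2.55047661e-05]), 'eef_pos': array([ 186.21808162, -596.15391533,  230.65046018]), 'tcp_rot': array([-1.57080678e+00,  1.25287410e-03, -1.26801089e+00]), 'contact_force': array([ 0.57816434, -0.70579888, -0.1528441 ]), 'wrist_torque': array([-0.00336887,  0.00176498,  0.0174789 ]), 'opening': 1.0021561216339547}
```

View pics/top0.png

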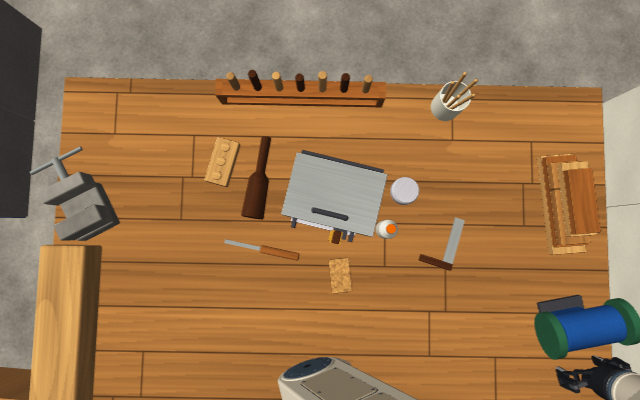

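View pics/scene0.png

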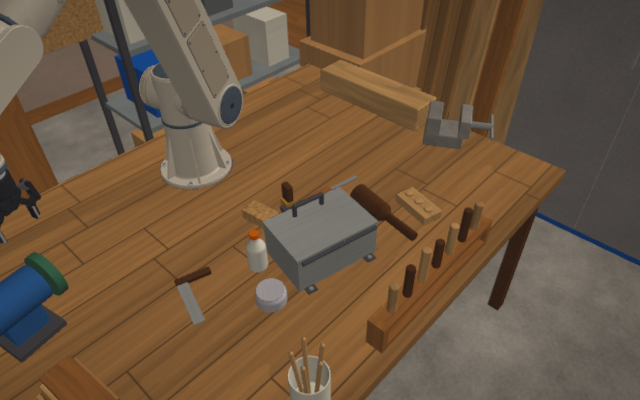

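The top view shows the tank lid at about (335,193), its handle at (330,214) and the keeper near (336,237). In the scene view the handle is at (308,205) and the keeper grip at (288,192). I'll zoom in on both to pick points accurately.

```bash
python3 - <<'E'
import cv2, numpy as np
a=cv2.imread("pics/top0.png")[145:250,270:405]; b=cv2.imread("pics/scene0.png")[170:295,235:395]
cv2.imwrite("pics/crop_top.png",cv2.resize(a,None,fx=5.5,fy=5.5,interpolation=cv2.INTER_CUBIC))
cv2.imwrite("pics/crop_sc.png",cv2.resize(b,None,fx=4.5,fy=4.5,interpolation=cv2.INTER_CUBIC))
E
```

```text
(no output)
```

View pics/crop_top.png

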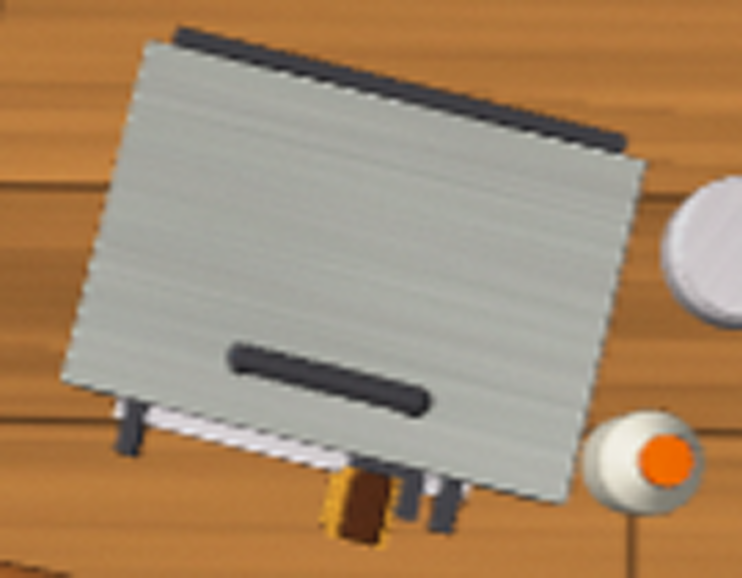

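View pics/crop_sc.png

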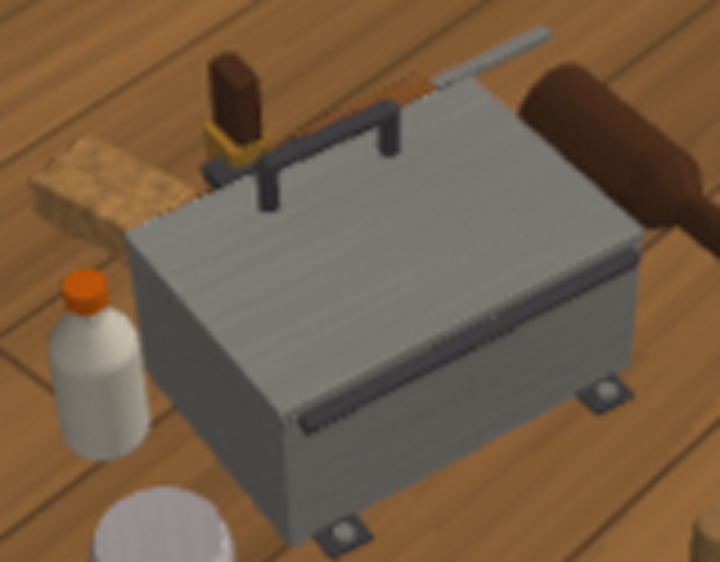

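Top crop: lid corners at (148,42), (644,160), (565,500) and (62,378), bar ends at (228,357) and (432,402), grip at about (369,508). Scene crop: lid corners at (130,232), (290,416), (640,232) and (470,82), grip top at about (235,67). Next I'll fit the tank pose and keeper position.

```bash
cat > h.py <<'E'
from rig import r
import numpy as np, cv2
from scipy.optimize import least_squares
def proj(n,P):
    c=r.calibration(n);K=np.array([[c['fx'],0,c['cx']],[0,c['fy'],c['cy']],[0,0,1]])
    return cv2.projectPoints(np.array(P,float).reshape(-1,3),cv2.Rodrigues(c['R'])[0],c['t'],K,None)[0][:,0]
def world(p,X):
    c,s=np.cos(p[2]),np.sin(p[2]);X=np.array(X,float).reshape(-1,3)
    return X@np.array([[c,-s,0],[s,c,0],[0,0,1]]).T+[p[0],p[1],0]
E
python3 - <<'E'
from h import *
lid=[[90,132,122],[90,-132,122],[-92,-132,122],[-92,132,122]]
tp=(np.array([[148,42],[644,160],[565,500],[62,378],[230,357],[430,402],[369,508]])+.5)/5.5-.5+[270,145]
sp=(np.array([[640,232],[290,416],[130,232],[470,82],[235,67]])+.5)/4.5-.5+[235,170]
def res(p):
    k=[-117,-50+p[3],188]
    a=proj("top",world(p,lid+[[-60,45,156],[-60,-45,156],[-117,-50+p[3],175]]))-tp
    b=proj("scene",world(p,lid+[k]))-sp
    return np.r_[a,b].ravel()
s=least_squares(res,[500,0,-.2,20],x_scale=[100,100,.1,10],loss='soft_l1')
print(s.x.round(3));print(res(s.x).reshape(-1,2).round(1))
for q in([-117,-50+s.x[3],168],[-117,70,168],[-60,0,156],[90,0,110]):print(q,world(s.x,q).round(1))
for n,q in("x",[1,0,0]),("y",[0,1,0]):print(n,(world(s.x,q)-world(s.x,[0,0,0])).round(4))
E
```

```text
[ 6.08846e+02 -4.04300e+00 -2.18000e-01  1.78890e+01]
[[-0.4 -1.2]
 [ 0.6 -0.9]
 [ 0.4  0.4]
 [-0.4  0.4]
 [ 1.9 -0.4]
 [-2.1 -0.8]
 [-0.3 -0.7]
 [ 1.1 -1.3]
 [-2.1 -0.6]
 [-2.  -0.1]
 [-0.1 -2.1]
 [-0.6 -0. ]]
[-117, np.float64(-32.11107882137938), 168] [[487.7 -10.1 168. ]]
[-117, 70, 168] [[509.7  89.6 168. ]]
[-60, 0, 156] [[550.3   8.9 156. ]]
[90, 0, 110] [[696.7 -23.5 110. ]]
x [[ 0.9764 -0.2159  0.    ]]
y [[0.2159 0.9764 0.    ]]
```

The tank fit is good to 2–3 mm: origin (609,−4), yaw −0.218, keeper q≈18 mm, inside its 0–30 mm range. Next I'll move above the keeper grip with the jaws along tank y, at yaw −1.789.

Request:
{"method": "servo_tool", "body": {"motion": [[0.3,-0.02,0,0.02,0,0.1,0],[0.3,-0.06,0,0.06,0,0.4,0],[0.3,-0.1,0,0.1,0,0.7,0],[0.3,-0.14,0,0.14,0,1.0,0],[0.3,-0.18,0,0.18,0,1.3,0],[0.3,-0.22,0,0.22,0,1.6,0],[0.3,-0.26,0,0.26,0,1.9,0],[0.3,-0.3,0,0.3,0,2.2,0],[0.3,-0.34,0,0.34,0,2.4,0],[0.3,-0.38,0,0.38,0,2.6,0],[0.3,-0.42,0,0.42,0,2.8,0],[0.3,-0.45,0,0.445,0,2.98,0]], "grip_force": 40}}

```text
clock: 1.6
eef_pos: [477.7, -32.1, 231.2]
tcp_rot: [-1.571, 0.0, -1.788]
contact_force: [-0.1, 0.0, -1.2]
opening: 0.653
```

Request:
{"method": "servo_tool", "body": {"motion": [[0.3,0,0,0,0,0,0],[0.3,0,0,0,0,0,0]]}}

```text
clock: 1.85
eef_pos: [476.4, -34.6, 231.0]
tcp_rot: [-1.572, -0.0, -1.787]
contact_force: [-0.7, -0.0, -0.2]
opening: 0.642
```

```bash
cat >> h.py <<'E'
from scipy.spatial.transform import Rotation as Ro
def delta(target,yaw):
    s=r.sense();M=Ro.from_euler('xyz',s['tcp_rot']).as_matrix()
    print('t',round(s['clock'],2),'pos',s['eef_pos'].round(1),'rot',s['tcp_rot'].round(3),'F',s['contact_force'].round(1),'open',round(s['opening'],3),'q',s['qpos'].round(2))
    D=Ro.from_matrix(M.T@Ro.from_euler('xyz',[-np.pi/2,0,yaw]).as_matrix()).as_rotvec(degrees=True)/10
    print('shift m',(M.T@(np.array(target)-s['eef_pos'])/1000).round(4),'turn',D.round(2))
TP=[608.85,-4.04,-.218]
E
python3 -c "
from h import *
delta([487.7,-10.1,149],-1.789)"
```

```text
t 1.85 pos [476.4 -34.6 231. ] rot [-1.572 -0.    -1.787] F [-0.7 -0.  -0.2] open 0.642 q [-0.08  0.12  1.94 -0.    1.08  1.71]
shift m [-0.0263  0.082   0.0058] turn [0.   0.01 0.  ]
```

Request:
{"method": "servo_tool", "body": {"motion": [[0.3,-0.015,0,0.003,0,0,0],[0.3,-0.026,0.01,0.006,0,0,0],[0.3,-0.026,0.02,0.006,0,0,0],[0.3,-0.026,0.028,0.006,0,0,0],[0.3,-0.026,0.028,0.006,0,0,0]]}}

```text
clock: 2.48
eef_pos: [487.7, -10.4, 202.3]
tcp_rot: [-1.573, -0.0, -1.788]
contact_force: [0.3, 0.4, 0.7]
opening: 0.648
```

```bash
python3 - <<'E'
from h import *
delta([487.7,-10.1,149],-1.789)
a=r.grab_frame("top")[195:265,280:400,::-1]; b=r.grab_frame("scene")[130:230,230:350,::-1]
cv2.imwrite("pics/c2.png",np.hstack([cv2.resize(x,(400,int(400*x.shape[0]/x.shape[1])),interpolation=cv2.INTER_CUBIC)[:233] if 0 else cv2.copyMakeBorder(cv2.resize(x,None,fx=3.3,fy=3.3,interpolation=cv2.INTER_CUBIC),0,int(330-x.shape[0]*3.3),0,0,cv2.BORDER_CONSTANT) for x in(a,b)]))
E
```

```text
t 2.48 pos [487.7 -10.4 202.3] rot [-1.573 -0.    -1.788] F [0.3 0.4 0.7] open 0.648 q [-0.02  0.17  1.95 -0.    1.02  1.76]
shift m [-0.0004  0.0533  0.0001] turn [0.01 0.   0.  ]
```

View pics/c2.png

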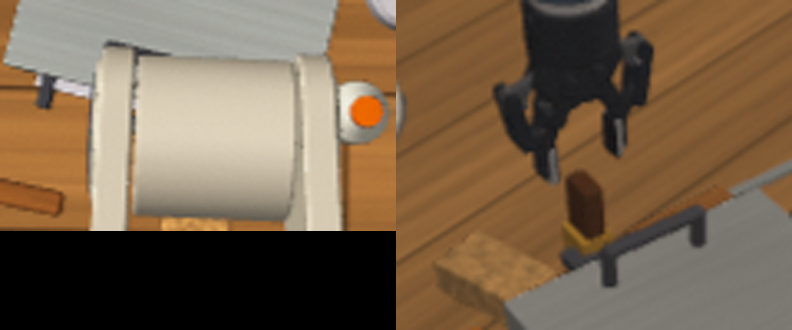

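In the scene view the fingertips, at (546,180) and (618,155), straddle the grip top at (584,182) and are centred on it. I'll descend and close.

Request:
{"method": "servo_tool", "body": {"motion": [[0.3,0,0.015,0,0,0,0],[0.3,0,0.035,0,0,0,0],[0.3,0,0.052,0,0,0,0],[0.3,0,0.052,0,0,0,0],[-0.6,0,0.052,0,0,0,0],[-0.6,0,0.052,0,0,0,0],[-1,0,0.052,0,0,0,0],[-1,0,0.052,0,0,0,0],[-1,0,0.052,0,0,0,0]]}}

```text
clock: 3.7
eef_pos: [488.9, -10.3, 152.0]
tcp_rot: [-1.57, 0.0, -1.788]
contact_force: [-1.2, 0.5, 5.3]
opening: 0.226
```

```bash
python3 - <<'E'
from h import *
delta([509.7,89.6,149],-1.789)
E
```

```text
t 3.7 pos [488.9 -10.3 152. ] rot [-1.57   0.    -1.788] F [-1.2  0.5  5.3] open 0.226 q [-0.02  0.24  1.99  0.    0.9   1.76]
shift m [-0.102   0.003  -0.0012] turn [-0.01  0.   -0.  ]
```

Gripped, opening about 19–20 mm. Sliding toward the +y stop.

Request:
{"method": "servo_tool", "body": {"motion": [[-1,-0.008,0,0,0,0,0],[-1,-0.02,0,0,0,0,0],[-1,-0.035,0,0,0,0,0],[-1,-0.05,0,0,0,0,0],[-1,-0.065,0,0,0,0,0],[-1,-0.08,0,0,0,0,0],[-1,-0.09,0,0,0,0,0],[-1,-0.094,0,0,0,0,0],[-1,-0.096,0,0,0,0,0],[-1,-0.096,0,0,0,0,0]]}}

```text
clock: 4.95
eef_pos: [510.2, 83.8, 152.0]
tcp_rot: [-1.569, 0.001, -1.788]
contact_force: [2.3, -0.1, 5.0]
opening: 0.23
```

Request:
{"method": "servo_tool", "body": {"motion": [[-1,-0.002,0,0,0,0,0],[-1,-0.004,0,0,0,0,0],[-1,-0.004,0,0,0,0,0]]}}

```text
clock: 5.32
eef_pos: [511.1, 87.5, 152.0]
tcp_rot: [-1.569, 0.001, -1.788]
contact_force: [2.0, -1.5, 4.2]
opening: 0.231
```

Request:
{"method": "servo_tool", "body": {"motion": [[-1,-0.002,0,0,0,0,0],[-1,-0.004,0,0,0,0,0],[-1,-0.004,0,0,0,0,0]]}}

```text
clock: 5.7
eef_pos: [511.6, 89.9, 152.0]
tcp_rot: [-1.569, -0.002, -1.788]
contact_force: [0.8, -11.6, 7.5]
opening: 0.23
```

The 11.6 N reaction builds right where the stop was predicted. A little more push will confirm it.

Request:
{"method": "servo_tool", "body": {"motion": [[-1,-0.002,0,0,0,0,0],[-1,-0.002,0,0,0,0,0],[-1,-0.002,0,0,0,0,0]]}}

```text
clock: 6.08
eef_pos: [511.6, 90.1, 151.9]
tcp_rot: [-1.569, -0.005, -1.787]
contact_force: [0.7, -22.7, 10.3]
opening: 0.224
```

It has stalled at the stop, with 23 N and no motion. Releasing and lifting clear.

Request:
{"method": "servo_tool", "body": {"motion": [[0.3,0,0,0,0,0,0],[0.3,0,0,0,0,0,0],[0.3,0,0,0,0,0,0],[0.3,0,-0.02,0,0,0,0],[0.3,0,-0.05,0,0,0,0],[0.3,0,-0.08,0,0,0,0],[0.3,0,-0.08,0,0,0,0]]}}

```text
clock: 6.95
eef_pos: [512.6, 93.8, 233.4]
tcp_rot: [-1.567, 0.002, -1.788]
contact_force: [0.3, 0.3, -0.8]
opening: 0.652
```

```bash
python3 - <<'E'
from h import *
delta([550.3,8.9,215],-.218)
E
```

```text
t 6.95 pos [512.6  93.8 233.4] rot [-1.567  0.002 -1.788] F [ 0.3  0.3 -0.8] open 0.652 q [0.18 0.19 1.85 0.   1.1  1.97]
shift m [0.0749 0.0185 0.055 ] turn [-0.02 -8.99  0.01]
```

Request:
{"method": "servo_tool", "body": {"motion": [[0.3,0.01,0,0.007,0,-0.9,0],[0.3,0.02,0,0.014,0,-1.8,0],[0.3,0.03,0,0.02,0,-2.7,0],[0.3,0.038,0,0.027,0,-3.6,0],[0.3,0.046,0,0.034,0,-4.5,0],[0.3,0.053,0,0.04,0,-5.4,0],[0.3,0.06,0,0.045,0,-6.3,0],[0.3,0.067,0,0.05,0,-7.2,0],[0.3,0.072,0,0.053,0,-8.1,0],[0.3,0.075,0.01,0.055,0,-8.99,0],[0.3,0.075,0.019,0.055,0,-8.99,0],[0.3,0.075,0.019,0.055,0,-8.99,0]], "grip_force": 70}}

```text
clock: 8.45
eef_pos: [547.9, 8.4, 210.9]
tcp_rot: [-1.571, 0.002, -0.222]
contact_force: [-0.3, 0.3, 0.1]
opening: 0.65
```

```bash
python3 - <<'E'
from h import *
delta([550.3,8.9,138],-.218)
b=r.grab_frame("scene")[120:250,220:380,::-1]
cv2.imwrite("pics/c3.png",cv2.resize(b,None,fx=4,fy=4,interpolation=cv2.INTER_CUBIC))
E
```

```text
t 8.45 pos [547.9   8.4 210.9] rot [-1.571  0.002 -0.222] F [-0.3  0.3  0.1] open 0.65 q [0.01 0.26 1.82 0.   1.07 0.23]
shift m [0.0024 0.0729 0.0011] turn [ 0.   -0.02 -0.01]
```

View pics/c3.png

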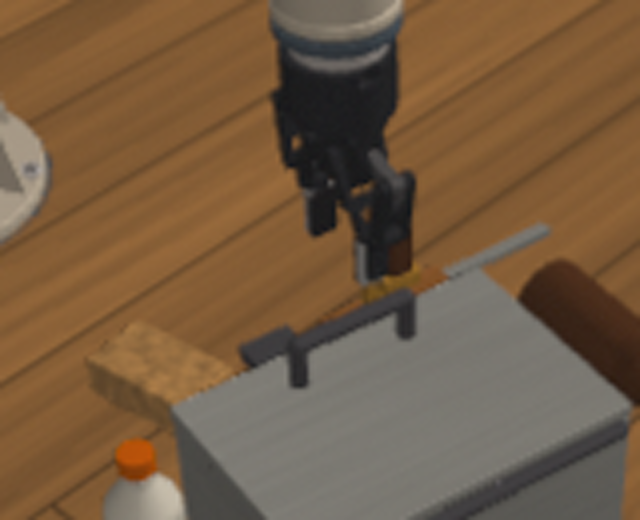

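The fingers, with midpoint about (347,248), straddle the bar, whose middle is about (350,318). The keeper has moved over to (395,270) and the lug at (265,345) is clear. I'll descend onto the bar and close.

Request:
{"method": "servo_tool", "body": {"motion": [[0.3,0.002,0.015,0.001,0,0,0],[0.3,0.002,0.035,0.001,0,0,0],[0.3,0.002,0.055,0.001,0,0,0],[0.3,0.002,0.068,0.001,0,0,0],[0.3,0.002,0.073,0.001,0,0,0],[0.3,0.002,0.073,0.001,0,0,0],[-0.5,0.002,0.073,0.001,0,0,0],[-0.5,0.002,0.073,0.001,0,0,0],[-1,0.002,0.073,0.001,0,0,0],[-1,0.002,0.073,0.001,0,0,0],[-1,0.002,0.073,0.001,0,0,0]]}}

```text
clock: 9.88
eef_pos: [549.3, 9.1, 139.7]
tcp_rot: [-1.571, 0.003, -0.219]
contact_force: [-7.1, 2.2, 8.4]
opening: 0.136
```

```bash
python3 - <<'E'
from h import *
delta([550.3,8.9,138],-.218)
E
```

```text
t 9.88 pos [549.3   9.1 139.7] rot [-1.571  0.003 -0.219] F [-7.1  2.2  8.4] open 0.136 q [0.01 0.35 1.88 0.   0.92 0.23]
shift m [0.001  0.0017 0.    ] turn [ 0.   -0.01 -0.02]
```

The bar is gripped, opening about 12 mm. Now easing up gently to break the gasket.

Request:
{"method": "servo_tool", "body": {"motion": [[-1,0,-0.001,0,0,0,0],[-1,0,-0.002,0,0,0,0],[-1,0,-0.003,0,0,0,0],[-1,0.001,-0.004,0,0,0,0],[-1,0.001,-0.004,0,0,0,0]]}}

```text
clock: 10.5
eef_pos: [549.9, 9.0, 141.8]
tcp_rot: [-1.571, 0.005, -0.219]
contact_force: [-5.8, 5.6, -11.3]
opening: 0.136
```

Request:
{"method": "servo_tool", "body": {"motion": [[-1,0,-0.001,0,0,0,0],[-1,0,-0.002,0,0,0,0],[-1,0.001,-0.003,0,0,0,0],[-1,0.001,-0.004,0,0,0,0],[-1,0.001,-0.004,0,0,0,0]]}}

```text
clock: 11.12
eef_pos: [551.4, 8.6, 146.5]
tcp_rot: [-1.571, 0.004, -0.219]
contact_force: [-5.2, 5.2, -6.9]
opening: 0.133
```

Request:
{"method": "servo_tool", "body": {"motion": [[-1,0,-0.002,0,0,0,0],[-1,0.001,-0.004,0,0,0,0],[-1,0.002,-0.006,0,0,0,0],[-1,0.003,-0.008,0,0,0,0],[-1,0.004,-0.01,0,0,0,0],[-1,0.005,-0.012,0,0,0,0],[-1,0.006,-0.014,0,0,0,0],[-1,0.007,-0.016,0,0,0,0],[-1,0.007,-0.017,0,0,0,0],[-1,0.007,-0.017,0,0,0,0],[-1,0.007,-0.017,0,0,0,0]]}}

```text
clock: 12.5
eef_pos: [558.4, 7.0, 164.2]
tcp_rot: [-1.571, 0.003, -0.219]
contact_force: [-7.8, 3.8, -3.7]
opening: 0.133
```

```bash
python3 - <<'E'
from h import *
delta([550.3,8.9,164],-.218)
g=[r.grab_frame(n)[:,:,::-1] for n in("scene","top")]
a=cv2.resize(g[0][150:290,230:390],None,fx=4,fy=4,interpolation=cv2.INTER_CUBIC)
cv2.imwrite("pics/c4.png",a)
E
```

```text
t 12.5 pos [558.4   7.  164.2] rot [-1.571  0.003 -0.219] F [-7.8  3.8 -3.7] open 0.133 q [0.01 0.33 1.84 0.   0.98 0.23]
shift m [-0.0084  0.0002  0.0001] turn [ 0.   -0.01 -0.02]
```

View pics/c4.png

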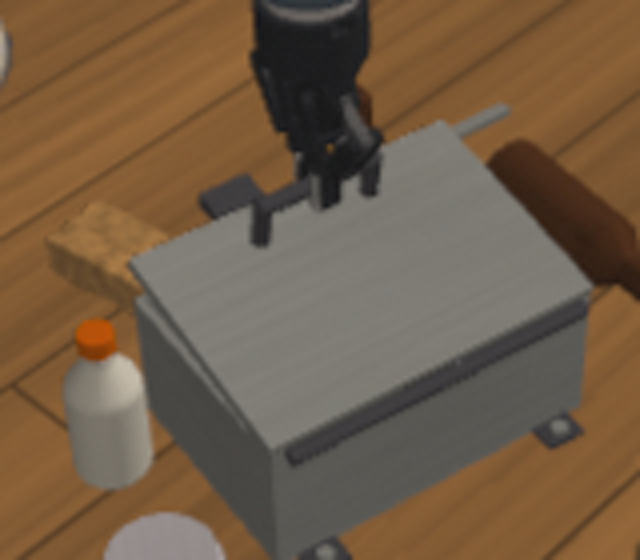

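The lid is open, with its front −y top corner at about (130,263) and front +y corner at about (442,122) in the crop. I'll work out the angle from these corners and check the keeper.

```bash
python3 - <<'E'
from h import *
px=(np.array([[130,263],[442,122]])+.5)/4-.5+[230,150]
for a in(0,.08,.12,.14,.165,.19,.22,.25):
    c,s=np.cos(a),np.sin(a);X=[[90-182*c+12*s,y,110+182*s+12*c] for y in(-132,132)]
    print(a,(proj("scene",world(TP,X))-px).round(1).tolist(), 'handle rise',round(46*c+150*s-46,1),'dx',round(150-150*c+46*s,1))
s=r.sense();print(s['eef_pos'],np.abs(s['qvel']).max(),s['contact_force'])
k=world(TP,[[-117,70,188]]);print('keeper top expected crop px',((proj("scene",k)-[230,150]+.5)*4-.5).round(0))
E
```

```text
0 [[-0.6, 5.7], [-1.1, 5.6]] handle rise 0.0 dx 0.0
0.08 [[-0.8, 2.1], [-0.8, 2.1]] handle rise 11.8 dx 4.2
0.12 [[-0.9, 0.4], [-0.5, 0.4]] handle rise 17.6 dx 6.6
0.14 [[-0.8, -0.4], [-0.4, -0.4]] handle rise 20.5 dx 7.9
0.165 [[-0.8, -1.4], [-0.2, -1.5]] handle rise 24.0 dx 9.6
0.19 [[-0.8, -2.4], [0.1, -2.5]] handle rise 27.5 dx 11.4
0.22 [[-0.7, -3.5], [0.4, -3.6]] handle rise 31.6 dx 13.7
0.25 [[-0.6, -4.6], [0.7, -4.7]] handle rise 35.7 dx 16.0
[558.4212192    6.97218432 164.17797248] 0.0008561887092378365 [-7.36913801  4.7499341  -3.9052993 ]
keeper top expected crop px [[348.  87.]]
```

The image gives about 0.14 rad and the handle travel about 0.16. I'll ease up 2.5 mm more to sit mid-band, then check once with the expected keeper outline overlaid.

Request:
{"method": "servo_tool", "body": {"motion": [[-1,0,-0.001,0,0,0,0],[-1,0.001,-0.002,0,0,0,0],[-1,0.001,-0.0025,0,0,0,0],[-1,0.001,-0.0025,0,0,0,0],[-1,0.001,-0.0025,0,0,0,0],[-1,0.001,-0.0025,0,0,0,0]]}}

```text
clock: 13.35
eef_pos: [559.8, 6.7, 167.2]
tcp_rot: [-1.571, 0.002, -0.219]
contact_force: [-8.8, 3.7, 0.4]
opening: 0.141
```

```bash
python3 - <<'E'
from h import *
delta([550.3,8.9,166],-.218)
S=r.grab_frame("scene")[:,:,::-1];T=r.grab_frame("top")[:,:,::-1]
def crop(n,I,x,y,w,h,f):
    A=cv2.resize(I[y:y+h,x:x+w],None,fx=f,fy=f,interpolation=cv2.INTER_CUBIC)
    B=A.copy()
    P=[[-117+a,70+b,z] for z in(136,188) for a,b in((-17,-10),(17,-10),(17,10),(-17,10))]
    q=((proj(n,world(TP,P))-[x,y]+.5)*f-.5).round().astype(int)
    for k in(q[:4],q[4:]):cv2.polylines(B,[k.reshape(-1,1,2)],True,(0,255,0),1)
    return np.hstack([A,B])
a=crop("scene",S,285,145,65,50,6);b=crop("top",T,280,190,65,50,6)
cv2.imwrite("pics/c5.png",cv2.resize(np.vstack([a,b]),(780,600)))
# last unobstructed scene view for corner check
cv2.imwrite("pics/c6.png",cv2.resize(S[190:250,240:300],None,fx=8,fy=8,interpolation=cv2.INTER_CUBIC))
E
```

```text
t 13.35 pos [559.8   6.7 167.2] rot [-1.571  0.002 -0.219] F [-8.8  3.7  0.4] open 0.141 q [0.01 0.32 1.83 0.   0.99 0.23]
shift m [-0.0097  0.0012  0.    ] turn [ 0.   -0.01 -0.01]
```

View pics/c5.png

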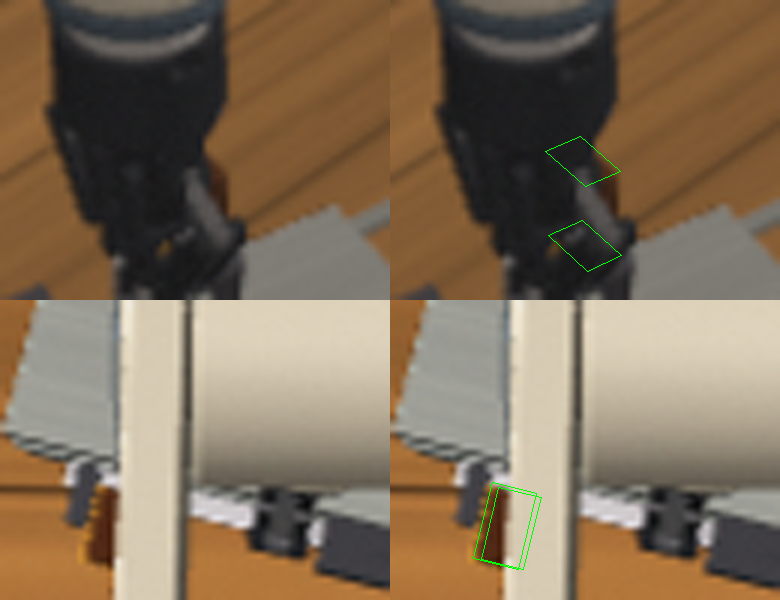

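View pics/c6.png

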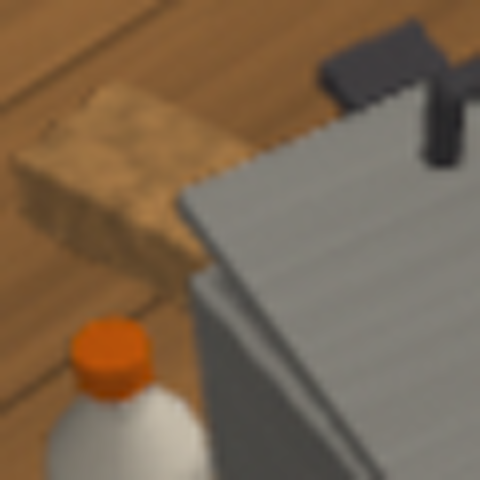

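The keeper grip sits on the outline predicted for q=0.12, with its brass tongue against the +y stop at (82,495) in the top view. The lid's front corner, at (178,190) in the crop, has risen and corresponds to about 0.17–0.19 rad. I'll hold briefly to check it is at rest.

Request:
{"method": "servo_tool", "body": {"motion": [[-1,0,0,0,0,0,0],[-1,0,0,0,0,0,0],[-1,0,0,0,0,0,0],[-1,0,0,0,0,0,0],[-1,0,0,0,0,0,0],[-1,0,0,0,0,0,0]]}}

```text
clock: 14.2
eef_pos: [559.8, 6.7, 167.1]
tcp_rot: [-1.571, 0.002, -0.219]
contact_force: [-7.7, 4.4, -0.7]
opening: 0.139
```

```bash
python3 - <<'E'
from h import *
P=cv2.cvtColor(cv2.imread("pics/c6.png"),cv2.COLOR_BGR2GRAY)
S=r.grab_frame("scene")[:,:,::-1]
Q=cv2.cvtColor(cv2.resize(S[190:250,240:300],None,fx=8,fy=8,interpolation=cv2.INTER_CUBIC),cv2.COLOR_BGR2GRAY)
print('image change',cv2.absdiff(P,Q).mean(),cv2.phaseCorrelate(P.astype(np.float32),Q.astype(np.float32)))
d=cv2.absdiff(S,cv2.imread("pics/scene0.png")).max(2)
# bystanders: their image regions vs start
for n,(x,y,w,h) in dict(glue=(244,228,26,44),wax=(254,278,34,34),mallet=(375,200,40,38),carving=(396,185,45,37),square=(172,265,40,60),sander=(243,202,20,20),gouge=(345,176,12,10)).items():print(n,d[y:y+h,x:x+w].mean().round(1))
s=r.sense();print(s['clock'],s['eef_pos'],np.abs(s['qvel']).max(),s['contact_force'],s['opening'])
E
```

```text
image change 0.47268229166666664 ((0.012517616466794834, -0.0030480322740800148), 0.7815868965122434)
glue 1.1
wax 0.9
mallet 6.4
carving 1.3
square 1.0
sander 1.6
gouge 2.0
14.25 [559.80148739   6.70242791 167.14896601] 0.0017636947827698955 [-9.8241256   3.89584756 -0.04457737] 0.13597482795442056
```

Everything is at rest. The slightly higher mallet number is probably a changed shadow, since nothing went near it. Handing in.

```bash
python3 -c "
from rig import r
print(r.sign_off())"
```

```text
the job is handed in; nothing more can be done
None
```

I slid the keeper home against its +y stop, broke the lid loose by its handle and eased it up. I handed the job in at about 14 s, with the lid still held open by its handle (no verdict is reported).

- **Keeper:** it stalled against the stop with 23 N of reaction, within 1 mm of the predicted place. In the last top view it lies on the outline expected for 0.12 m.
- **Lid opening:** I put it at about 0.17–0.19 rad, or 31–34 mm. Just before the last 2.5 mm of lift, the picture gave about 0.14 rad and the handle travel about 0.16. After it they gave about 0.19 and 0.17–0.18. All of these lie within 0.11–0.25.
- **At rest:** nothing moved in the picture or the joints over the last second. The grip was set to 70 N on the bar. About 9 N of sideways load remained on the tool, and almost none vertically, although the lid's weight should show 2–3.5 N there.
- **Bystanders:** six of the seven matched their starting images. The mallet's patch differed slightly more (6.4 against 1–2). I put that down to shadow because the arm never went near it, but did not look further.

I viewed nine pictures of the ten allowed.

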